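Ease the sagging bolt over its bent keeper and hold the cage gate ajar

ROBOT

A 7-joint arm with a two-finger parallel gripper is mounted at the origin on the work surface. World frame = base frame: x ahead of the robot, y to its left, z up, the work surface at z = 0. Lengths are in m, angles in rad, forces in N, time in s.
With the tool pointing down it reaches from about 0.4 to 0.85 m from the base axis. Payload 10.4 kg.
Tool frame: the origin (TCP) lies on the mounting face of the last link; the fingertips stand r.tips_ahead ahead of it and the grasp point (between the pads) lies 164 mm ahead of it (r.tips_ahead is the distance from the TCP to the fingertips, in m); z points along the fingers, y is the line along which they close (so a half turn about z gives the same grasp; the last joint's range is limited). The gripper opens to 87 mm and grips with 3 to 60 N. Pads are 19 mm wide; open, the fingers measure 117 mm over their backs; the gripper's body (75 mm by 190 mm) begins 51 mm behind the grasp point.
Start: joints at [1.318, 0.332, -0.065, 1.46, 0.022, 1.35, -0.088], TCP at [0.142, -0.609, 0.405] pointing down, gripper open.
Joint ranges: [-2.6, 2.6], [-0.5, 2.12], [-1.47, 1.34], [0.16, 2.42], [-1.27, 4.41], [0.06, 2.06], [-2.6, 2.6]. Speed limits (rad/s): [2.22, 2.22, 2.79, 2.79, 3.14, 3.14, 3.14].

INTERFACE

Orientations are given as a unit quaternion [x, y, z, w].
In Python, from bench import telemetry, imaging, job, r gives the robot as it stands.
- The arm moves only by the tool move_arm, never from a script. Its argument "steps" is a list of rows, each an object of numbers: "dx", "dy", "dz": the shift along the tool's x, y, z in cm; "spin": the turn about the tool's z in rad. In form: [{"dx": .., "dy": .., "dz": .., "spin": ..}, ...]. A call has 1 to 12 rows; each row shifts and turns the commanded pose from where the row before left it, along the tool's axes as they then stand; what a row does not reach is not made up. A row lasts 1/10 s, in which the tool goes at most 50 mm and 8.59 degrees, less where a joint would pass 70% of its speed; a pose out of reach is approached as far as the arm can. A call with a gripper value outside its range is refused whole. "claw" is the finger opening in cm, from 0 to 8.7, set as the call begins (left out, the last holds). The fingers move at their own pace and stop on an object; "squeeze" is the grip in N (left out, the last holds). Time passes only in rows, so rows that do not move let the fingers close. It gives the time, the measured TCP pose, the force, the opening and the grip force at its end, in the units of the state.
- telemetry.read_state(): the state, without advancing time (a new reading comes with each control period).
- imaging.camera(name): name is "scene" or "top" or "wrist"; returns a dict with "img" (384x512x3 uint8, red, green, blue), "camera_matrix" (3x3 intrinsics, pixels), "R" (3x3) and "t" (3): a world point X has camera coordinates R X + t. Camera axes: x right, y down, z forward; pixel columns grow to the right and rows downward; lengths in m; the calibration is good to about 2 mm. A picture is of the moment at which its call begins. There is no depth.
- job.close_job(): hands the job in; it is judged then, once.
The state is a dict: "time": time; "joint_positions": joint angles; "joint_vel": joint speeds; "joint_torque": joint torques, N m; "ee_pos": TCP position; "eef_rot": TCP orientation; "ft_force": force on the tool from outside, world axes, zero at the start; "torque": the same for the moment, N m; "width": finger opening in m; "grip_force": force on a finger pad.
Only numpy, scipy, OpenCV 4.12 (cv2) and the standard library are available. Lean on these libraries where they do the work, as an engineer would, in place of code of your own. Each camera call takes 0.05 s, during which the arm holds its last target. There are 200 camera calls.

TASK

The bench cage's gate is shut by a barrel bolt that sags, so that its hooked end has dropped behind the bent-up lip of the keeper. Take the bolt by its ball knob, lift it and keep it lifted while you draw it over the lip and fully back, then swing the gate towards the robot until it stands about 20 degrees ajar, so that a colleague can look in. The gate springs shut if let go: finish still gripping the knob and holding the gate there, and leave the loose things on the bench and the cage where they are.

Things in the scene. Friction and masses are not known exactly. Their poses are not given: they have to be found in the camera images.
- cage: the fixed dark steel cage on the bench, 354 mm wide, 180 mm deep, 200 mm tall to the top of its flat roof. Origin on the bench, below the middle of the gateway, in the front plane of the posts; its x axis points into the cage (away from the robot), y along the front towards the gate's hinge (left seen from the robot), z up. The gate fills the front between y = -125 and +125 mm, up to 189 mm above the bench
- gate_hinge (a point): a point on the gate's upright hinge line, 180 mm above the bench: cage frame x = -12, y = +130 mm
- gate (a joint): opening angle of the gate about its hinge line, rad: 0 shut, growing as its free (-y) edge swings out in front of the cage (cage -x; clockwise seen from above); limit 1.6. A spring shuts it: 0.25 N m at 0, 0.6 N m at 0.35 rad
- bolt_knob (a point): centre of the steel ball knob of the bolt, 26 mm in diameter, on an upright 10 mm stem that rises from the bolt rod 65 mm below; at the start 245 mm above the bench, 37 mm in front of the cage's front plane (cage x = -37 mm, y = -75 mm plus bolt_run), clear above the gate and the cage's roof on all sides, so it can be gripped from above
- bolt_run (a joint): how far the bolt is drawn back along the gate towards the hinge (cage +y while the gate is shut), m: 0 shot home, stop at 0.055, inner stop at -0.012; starts between 0 and 0.010. About 1 N of friction. Its end is clear of the keeper from about 0.032 on
- bolt (a joint): tilt of the sagging bolt about its inner guide, rad: 0 sagging under its weight, upper stop 0.13. The pivot is on the rod axis, 105 mm hinge-side of the knob and 65 mm lower, and slides with the bolt. The hook clears the lip from 0.07 on (knob up 7 mm); 0.10 (knob up 10 to 11 mm) is comfortable. Lifted straight up, the knob makes the bolt slide in by 6 mm; there is room
- bolt_end (a point): bottom of the bolt's hooked free end, a tab 12 mm thick, 8 mm long and 20 mm deep below the rod's axis (the rod is 12 mm thick), 192 mm from the pivot; at the start it hangs 12 mm lower than the top of the keeper's lip, on the side away from the gate
- keeper_lip (a point): middle of the top edge of the keeper's bent-up lip, 172 mm above the bench. The keeper is a steel bracket on the cage's -y post: a floor, this 4 mm lip across the bolt's way on the gate's side, and a front cheek (172 to 212 mm above the bench, open below) that keeps the gate shut while the bolt's end is inside
- grease_tin: bystander: a low round tin, 64 mm across, 70 mm tall, on the cage's roof; to be left where it is
- angle_offcut: bystander: a 70 mm offcut of angle iron on the cage's roof; to be left where it is
- spanner: bystander: a spanner lying on the bench in front of the cage; to be left where it is
- flat_bar: bystander: a flat steel bar, 160 x 30 x 6 mm, lying on the bench in front of the cage; to be left where it is
- hammer: bystander: a hammer lying to the left of the cage; to be left where it is
- mug: bystander: a white mug, 80 mm across, to the right of the cage; to be left where it is
- flux_jar: bystander: an amber jar, 70 mm across, 100 mm tall, to the right of the cage; to be left where it is
- bar_end: bystander: a stub of 60 mm round bar standing to the right of the cage; to be left where it is

How it is judged:
On the way, in this order (a step that is already met when the one before it is completed fails the run):
1. the bolt is lifted while its end is still in the keeper (value of joint bolt above 0.05 rad and value of joint bolt_run below 0.028 m), for 0.05 s.
2. the bolt is drawn back over the lip, the gate still shut or nearly so (value of joint bolt_run above 0.04 m and value of joint gate below 0.15 rad), for 0.05 s.
At the end, for the whole second after the job is handed in: The bolt is drawn back by more than 40 mm, the gate stands still between 0.22 and 0.50 rad (13 to 29 degrees) open against its spring, and the fingers still grip the bolt (more than 2 N) (value of joint bolt_run above 0.04 m and value of joint gate between 0.22 and 0.5 rad and velocity of joint gate between -0.05 and 0.05 rad/s and contact force between the fingers and bolt above 2 N); the arm keeps its last pose, push and grip.
It fails at once if a loose bystander is shoved by more than 40 mm (distance of any of grease_tin, angle_offcut, spanner, flat_bar, hammer, mug, flux_jar, bar_end from where it was at the start of the episode above 0.04 m).
It also fails if it takes over 32 s, if anything falls off the work surface, if the arm or the gripper's body presses on something with over 40 N, if the wrist force passes 120 N, or if a joint passes its speed limit or range.

## Working session

There is one attempt and no reset: what is moved stays moved. The work goes in short steps, Python scripts to look and compute and a tool call to move; the robot and the scene stay as the last step left them, time stands still between calls to the robot, and variables do not carry over. Pictures are saved under pics/ and viewed, at most 10 in all, crops included, and the job is handed in when it is done.

Besides the shell and the picture viewer there is one more tool, called after "Request:" by a JSON object that holds its "method" and its "body". move_arm: Moves the arm, as the interface text tells. Its arguments: {"type":"object","properties":{"steps":{"type":"array","items":{"type":"object","properties":{"dx":{"type":"number"},"dy":{"type":"number"},"dz":{"type":"number"},"spin":{"type":"number"}}}},"claw":{"type":"number"},"squeeze":{"type":"number"}},"required":["steps"]}

```bash
ls; mkdir -p pics
python3 - <<'E'
from bench import telemetry, imaging, job, r
import cv2,pickle
s=telemetry.read_state(); print({k:s[k] for k in('time','ee_pos','eef_rot','width')}, r.tips_ahead)
d={n:imaging.camera(n) for n in('scene','top')}
pickle.dump(d,open('v0.pkl','wb'))
for n in d: cv2.imwrite(f'pics/{n}0.png',d[n]['img'][...,::-1])
E
```

```text
pics
{'time': 0.0, 'ee_pos': array([ 0.14234661, -0.60842414,  0.40398576]), 'eef_rot': array([ 9.93404405e-01,  1.14661222e-01, -1.21582175e-04, -6.90507983e-04]), 'width': 0.08722552351402116} 0.1822
```

View pics/scene0.png

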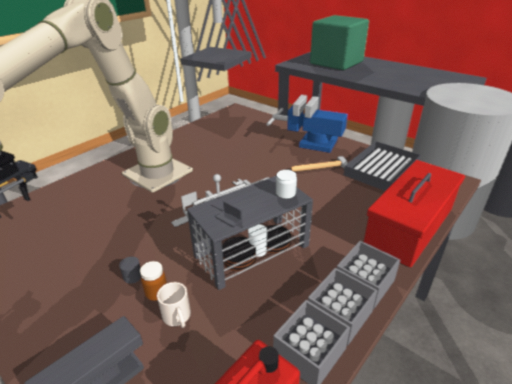

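View pics/top0.png

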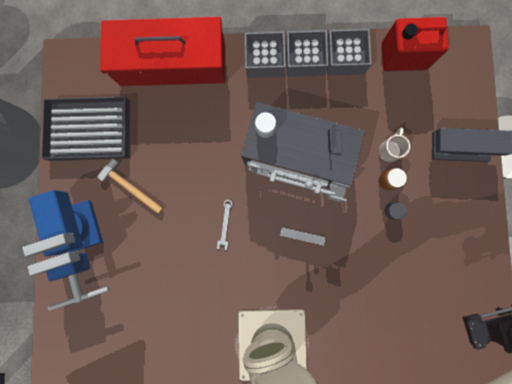

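The scene view shows the cage at the centre, with the knob at about (217,178). The top view has the roof corners near (256,105), (362,125), (348,185) and (245,150), with the gate and bolt along its lower edge. I'll enlarge both around the bolt.

Run:
```python
import cv2,pickle,numpy as np
d=pickle.load(open('v0.pkl','rb'))
a=d['top']['img'][95:215,235:375,::-1]; b=d['scene']['img'][165:285,175:315,::-1]
a=cv2.resize(a,None,fx=5,fy=5,interpolation=cv2.INTER_CUBIC)[:600,:700]
b=cv2.resize(b[:70],None,fx=5,fy=5,interpolation=cv2.INTER_CUBIC)
cv2.imwrite('pics/a.png',a);cv2.imwrite('pics/b.png',b)
```

```text
(no output)
```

View pics/a.png

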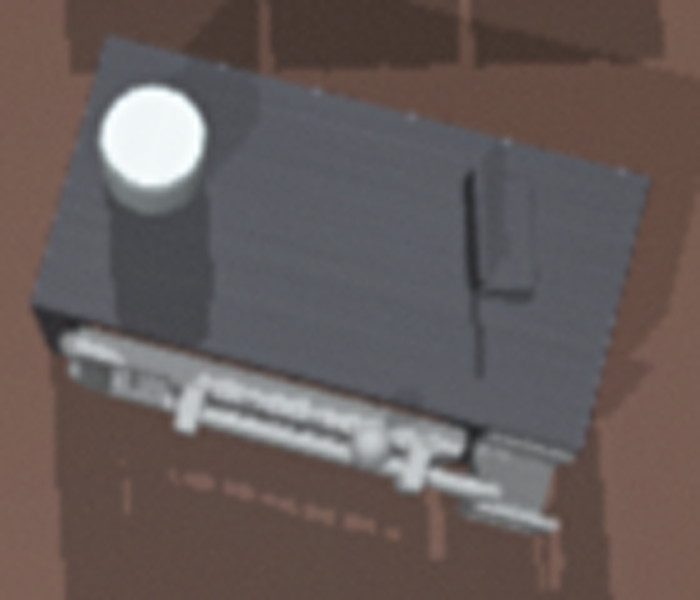

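View pics/b.png

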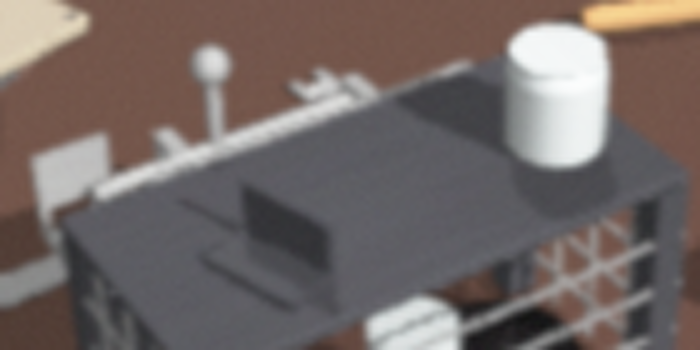

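In the top crop the knob sits at (371,446) and the roof corners at (107,38), (648,178), (577,455) and (33,303). In the scene crop the knob is at (211,63).

```bash
cat > h.py <<'E'
import numpy as np
def ray(c,u,v):
    R,t=c['R'],np.asarray(c['t']).ravel()
    d=R.T@np.linalg.inv(c['camera_matrix'])@np.array([u,v,1.]); return -R.T@t,d/np.linalg.norm(d)
def plane(c,u,v,z):
    o,d=ray(c,u,v); return o+d*(z-o[2])/d[2]
def two(r1,r2):
    (o1,d1),(o2,d2)=r1,r2
    s=np.linalg.lstsq(np.c_[d1,-d2],o2-o1,rcond=None)[0]
    p,q=o1+s[0]*d1,o2+s[1]*d2; return (p+q)/2,np.linalg.norm(p-q)
E
python3 - <<'E'
import pickle,numpy as np
from h import *
from scipy.spatial.transform import Rotation as Ro
np.set_printoptions(precision=4,suppress=True)
d=pickle.load(open('v0.pkl','rb')); T,S=d['top'],d['scene']
f=lambda x,o:(x+.5)/5-.5+o
top=lambda x,y:(f(x,235),f(y,95))
k,e=two(ray(T,*top(371,446)),ray(S,f(211,175),f(63,165))); print('knob',k,e, plane(T,*top(371,446),.245))
C=np.array([plane(T,*top(*p),.2) for p in[(107,38),(648,178),(577,455),(33,303)]]); print(C)
print([np.linalg.norm(C[i]-C[i-1]) for i in range(4)])
fy=(C[3]-C[2])+(C[0]-C[1]); yaw=np.arctan2(-fy[0],fy[1]); print('yaw',yaw)
front=(C[2]+C[3])/2; Rz=Ro.from_euler('z',yaw)
print('knob in cage (if front edge=origin)',Rz.inv().apply(k-front*[1,1,0]))
print('hinge',front+Rz.apply([-.012,.13,0]))
E
```

```text
knob [ 0.5345 -0.1199  0.2464] 0.0015600396977308842 [ 0.5352 -0.1195  0.245 ]
[[ 0.803   0.0331  0.2   ]
 [ 0.7038 -0.3031  0.2   ]
 [ 0.5311 -0.2511  0.2   ]
 [ 0.6342  0.0827  0.2   ]]
[np.float64(0.17596050065991306), np.float64(0.35047090353912425), np.float64(0.18031236846881515), np.float64(0.349342963351509)]
yaw -0.293301403368192
knob in cage (if front edge=origin) [-0.0357 -0.0481  0.2464]
hinge [0.6087 0.0437 0.2   ]
```

Knob at (0.535, -0.120, 0.246): the height (245 expected) and the front offset (36 vs 37 mm) both agree. The cage's yaw is -0.293. I'll grip with the fingers closing along cage x, so that tool x = cage +y, and raise and turn first.

Request:
{"method": "move_arm", "body": {"steps": [{"dz":-1.2,"spin":-0.149},{"dz":-1.2,"spin":-0.149},{"dz":-1.2,"spin":-0.149},{"dz":-1.2,"spin":-0.149},{"dz":-1.2,"spin":-0.149},{"dz":-1.2,"spin":-0.149},{"dz":-1,"spin":-0.149}], "claw": 8.0}}

```text
$.steps[0]: bad value
```

Request:
{"method": "move_arm", "body": {"steps": [{"dx":2,"dy":0.8},{"dx":3,"dy":1.2},{"dx":4,"dy":1.6},{"dx":4.5,"dy":1.8},{"dx":4.5,"dy":1.8},{"dx":4.5,"dy":1.8},{"dx":4.5,"dy":1.8},{"dx":4.5,"dy":1.8},{"dx":4.5,"dy":1.8},{"dx":4.5,"dy":1.8},{"dx":4.5,"dy":1.8},{"dx":4,"dy":1.6}]}}

```text
$.steps[0]: bad value
```

```bash
cat > goto.py <<'E'
import sys,numpy as np
from bench import telemetry
from scipy.spatial.transform import Rotation as Ro
s=telemetry.read_state(); R=Ro.from_quat(s['eef_rot'])
np.set_printoptions(precision=4,suppress=True)
print('t',s['time'],'ee',s['ee_pos'],'q',s['joint_positions'],'F',s['ft_force'],s['width'],s['grip_force'])
print('tool y ang',np.arctan2(*R.apply([0,1,0])[[1,0]]),'tool z',R.apply([0,0,1]))
g=np.array(list(map(float,sys.argv[1:4])))
print('move cm',100*R.inv().apply(g-s['ee_pos']-R.apply([0,0,.164])))
E
python3 goto.py .535 -.1197 .245
```

```text
t 0.1 ee [ 0.1424 -0.6085  0.404 ] q [ 1.3184  0.3328 -0.0647  1.4609  0.0216  1.3499 -0.0885] F [-0.6458  0.3028  0.6418] 0.08726335119331835 0.0
tool y ang -1.3409770938680545 tool z [-0.0003  0.0013 -1.    ]
move cm [ 49.3665 -38.6252  -0.4488]
```

The rows were refused, probably because every key has to be given.

Request:
{"method": "move_arm", "body": {"steps": [{"dx":0,"dy":0,"dz":-1.2,"spin":-0.149},{"dx":0,"dy":0,"dz":-1.2,"spin":-0.149},{"dx":0,"dy":0,"dz":-1.2,"spin":-0.149},{"dx":0,"dy":0,"dz":-1.2,"spin":-0.149},{"dx":0,"dy":0,"dz":-1.2,"spin":-0.149},{"dx":0,"dy":0,"dz":-1.2,"spin":-0.149},{"dx":0,"dy":0,"dz":-1,"spin":-0.149}], "claw": 8.0, "squeeze": 30}}

```text
time: 0.8
ee_pos: [0.1423, -0.6085, 0.487]
eef_rot: [0.802, 0.597, 0.0, -0.0]
ft_force: [-0.3, -0.7, 0.8]
width: 0.0799
grip_force: 0.0
```

Request:
{"method": "move_arm", "body": {"steps": [{"dx":2,"dy":0.8,"dz":0,"spin":0},{"dx":3,"dy":1.2,"dz":0,"spin":0},{"dx":4,"dy":1.6,"dz":0,"spin":0},{"dx":4.5,"dy":1.8,"dz":0,"spin":0},{"dx":4.5,"dy":1.8,"dz":0,"spin":0},{"dx":4.5,"dy":1.8,"dz":0,"spin":0},{"dx":4.5,"dy":1.8,"dz":0,"spin":0},{"dx":4.5,"dy":1.8,"dz":0,"spin":0},{"dx":4.5,"dy":1.8,"dz":0,"spin":0},{"dx":4.5,"dy":1.8,"dz":0,"spin":0},{"dx":4.5,"dy":1.8,"dz":0,"spin":0},{"dx":4,"dy":1.6,"dz":0,"spin":0}]}}

```text
time: 2.0
ee_pos: [0.4746, -0.1954, 0.4867]
eef_rot: [0.804, 0.595, 0.0, 0.0]
ft_force: [0.7, -0.3, 0.6]
width: 0.0801
grip_force: 0.0
```

```bash
python3 goto.py .535 -.1197 .245
python3 - <<'E'
from bench import imaging
import cv2,pickle
w=imaging.camera('wrist'); pickle.dump(w,open('w1.pkl','wb')); cv2.imwrite('pics/w1.png',w['img'][...,::-1])
E
```

```text
t 2.0 ee [ 0.4746 -0.1954  0.4867] q [ 0.8912  0.0943 -0.6271  1.5908  0.0556  1.4744 -0.0362] F [ 0.7061 -0.2552  0.5787] 0.08005811446910932 0.0
tool y ang -0.2971315926122116 tool z [ 0.0001 -0.0001 -1.    ]
move cm [9.0079 3.5577 7.7727]
```

View pics/w1.png

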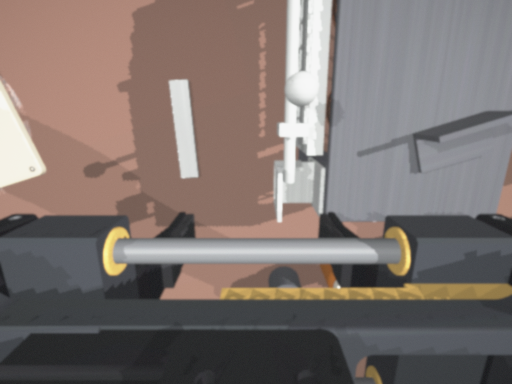

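The wrist view shows the knob ball centred at about (302,89) and the roof's front edge running from (336,5) to (327,215). The bolt's end and the keeper are at about (290,175).

```bash
python3 - <<'E'
import pickle
from h import *
w=pickle.load(open('w1.pkl','rb'))
k=plane(w,302,89,.245); print('knob',k)
a,b=plane(w,336,5,.2),plane(w,327,215,.2); d=a-b; print('yaw',np.arctan2(-d[0],d[1]),a,b)
E
python3 goto.py .535 -.1197 .245
```

```text
knob [ 0.53492114 -0.11998134  0.245     ]
yaw -0.26947683860090943 [ 0.58804172 -0.06091587  0.2       ] [ 0.53665688 -0.24696142  0.2       ]
t 2.05 ee [ 0.4779 -0.1891  0.4867] q [ 0.8855  0.0966 -0.6354  1.5891  0.0546  1.4736 -0.0422] F [ 0.4694  6.5952 -0.2362] 0.08014037050878829 0.0
tool y ang -0.2893297984891974 tool z [ 0.0019  0.0026 -1.    ]
move cm [8.2098 3.4698 7.8011]
```

Request:
{"method": "move_arm", "body": {"steps": [{"dx":3,"dy":1.2,"dz":0,"spin":0},{"dx":2.5,"dy":1,"dz":0,"spin":0},{"dx":1,"dy":0.4,"dz":0,"spin":0},{"dx":0,"dy":0,"dz":0,"spin":0},{"dx":0,"dy":0,"dz":0,"spin":0}]}}

```text
time: 2.55
ee_pos: [0.5171, -0.1443, 0.4865]
eef_rot: [0.805, 0.594, -0.0, -0.0]
ft_force: [-0.9, 0.7, 0.2]
width: 0.0801
grip_force: 0.0
```

```bash
python3 goto.py .535 -.1198 .245
```

```text
t 2.55 ee [ 0.5171 -0.1443  0.4865] q [ 0.7927  0.1608 -0.6789  1.5324  0.1015  1.4847 -0.1876] F [-0.9304  0.7119  0.1968] 0.080068925417085 0.0
tool y ang -0.2989249435302397 tool z [-0.0007 -0.0003 -1.    ]
move cm [2.8855 1.0025 7.7489]
```

Request:
{"method": "move_arm", "body": {"steps": [{"dx":1.5,"dy":0.5,"dz":0,"spin":0},{"dx":1.4,"dy":0.5,"dz":0,"spin":0},{"dx":0,"dy":0,"dz":1,"spin":0},{"dx":0,"dy":0,"dz":2,"spin":0},{"dx":0,"dy":0,"dz":2,"spin":0},{"dx":0,"dy":0,"dz":1.5,"spin":0},{"dx":0,"dy":0,"dz":1,"spin":0},{"dx":0,"dy":0,"dz":0.4,"spin":0},{"dx":0,"dy":0,"dz":0,"spin":0},{"dx":0,"dy":0,"dz":0,"spin":0}]}}

```text
time: 3.55
ee_pos: [0.5358, -0.1185, 0.4085]
eef_rot: [0.804, 0.594, 0.0, 0.0]
ft_force: [0.1, 0.6, 0.2]
width: 0.0799
grip_force: 0.0
```

```bash
python3 goto.py .535 -.1198 .245
```

```text
t 3.55 ee [ 0.5358 -0.1185  0.4085] q [ 0.7403  0.2286 -0.6968  1.6307  0.1504  1.3358 -0.2767] F [0.0658 0.5753 0.2451] 0.07986849296113675 0.0
tool y ang -0.2980267455690815 tool z [ 0.0011 -0.0003 -1.    ]
move cm [-0.1477 -0.0551 -0.0547]
```

Aligned to about 1.5 mm. Closing with a 35 N grip.

Request:
{"method": "move_arm", "body": {"steps": [{"dx":-0.1,"dy":0,"dz":0,"spin":0},{"dx":0,"dy":0,"dz":0,"spin":0},{"dx":0,"dy":0,"dz":0,"spin":0},{"dx":0,"dy":0,"dz":0,"spin":0},{"dx":0,"dy":0,"dz":0,"spin":0},{"dx":0,"dy":0,"dz":0,"spin":0},{"dx":0,"dy":0,"dz":0,"spin":0},{"dx":0,"dy":0,"dz":0,"spin":0}], "claw": 1.0, "squeeze": 35}}

```text
time: 4.35
ee_pos: [0.5352, -0.1194, 0.4077]
eef_rot: [0.804, 0.594, -0.0, -0.0]
ft_force: [-1.9, -0.1, 0.9]
width: 0.0243
grip_force: 35.2
```

The grip holds at 35 N on about 24 mm. Now lifting.

Request:
{"method": "move_arm", "body": {"steps": [{"dx":0,"dy":0,"dz":-0.2,"spin":0},{"dx":0,"dy":0,"dz":-0.3,"spin":0},{"dx":0,"dy":0,"dz":-0.3,"spin":0},{"dx":0,"dy":0,"dz":-0.25,"spin":0},{"dx":0,"dy":0,"dz":0,"spin":0},{"dx":0,"dy":0,"dz":0,"spin":0}]}}

```text
time: 4.95
ee_pos: [0.5352, -0.1195, 0.4182]
eef_rot: [0.804, 0.594, -0.0, 0.0]
ft_force: [-2.2, 0.4, -4.1]
width: 0.0241
grip_force: 35.0
```

Run:
```python
from bench import imaging
import cv2,numpy as np
a=imaging.camera('scene')['img'][150:240,165:275,::-1]; b=imaging.camera('top')['img'][150:240,265:365,::-1]
z=lambda i:cv2.resize(i,(400,400),interpolation=cv2.INTER_CUBIC)
cv2.imwrite('pics/l1.png',np.hstack([z(a),z(b)]))
```

```text
(no output)
```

View pics/l1.png

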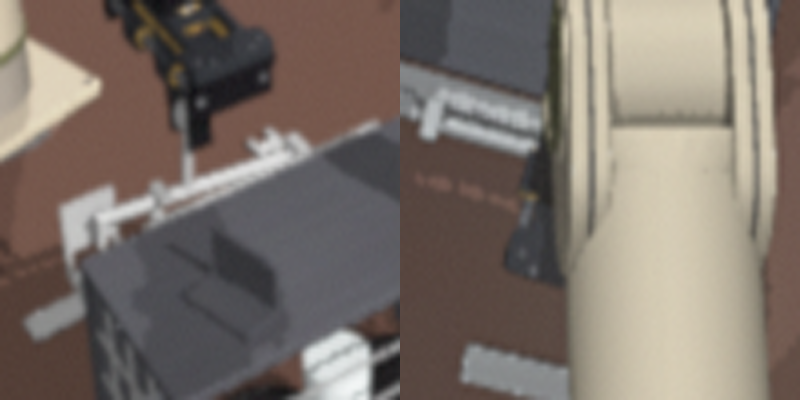

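The crop shows the bolt raised on the stem at about (190,170), with its hook at (100,225) above the keeper, and the tool carries about 4 N. Now drawing it back along cage +y.

Request:
{"method": "move_arm", "body": {"steps": [{"dx":0.3,"dy":0,"dz":0,"spin":0},{"dx":0.6,"dy":0,"dz":0,"spin":0},{"dx":0.7,"dy":0,"dz":0,"spin":0},{"dx":0.7,"dy":0,"dz":0,"spin":0},{"dx":0.7,"dy":0,"dz":0,"spin":0},{"dx":0.7,"dy":0,"dz":0,"spin":0},{"dx":0.6,"dy":0,"dz":0,"spin":0},{"dx":0.4,"dy":0,"dz":0,"spin":0},{"dx":0,"dy":0,"dz":0,"spin":0},{"dx":0,"dy":0,"dz":0,"spin":0}]}}

```text
time: 6.05
ee_pos: [0.5491, -0.0742, 0.4181]
eef_rot: [0.804, 0.594, 0.0, -0.0]
ft_force: [-2.6, 2.1, -4.3]
width: 0.0242
grip_force: 35.0
```

```bash
python3 goto.py .535 -.1195 .254
```

```text
t 6.05 ee [ 0.5491 -0.0742  0.4181] q [ 0.6737  0.2415 -0.7234  1.6013  0.1621  1.3606 -0.3669] F [-2.6365  2.1224 -4.2945] 0.02415338056804832 34.97272012755275
tool y ang -0.297544296172193 tool z [-0.0002  0.0005 -1.    ]
move cm [-4.7547 -0.016   0.0039]
```

Request:
{"method": "move_arm", "body": {"steps": [{"dx":0.2,"dy":0,"dz":0,"spin":0},{"dx":0.2,"dy":0,"dz":0,"spin":0},{"dx":0.2,"dy":0,"dz":0,"spin":0},{"dx":0,"dy":0,"dz":0,"spin":0},{"dx":0,"dy":0,"dz":0,"spin":0}]}}

```text
time: 6.55
ee_pos: [0.5509, -0.0692, 0.4185]
eef_rot: [0.804, 0.594, -0.0, 0.0]
ft_force: [-5.4, -2.8, -1.1]
width: 0.0241
grip_force: 35.0
```

```bash
python3 goto.py .535 -.1195 .254
python3 - <<'E'
from bench import imaging
import cv2,pickle
w=imaging.camera('wrist'); pickle.dump(w,open('w2.pkl','wb')); cv2.imwrite('pics/w2.png',w['img'][...,::-1])
cv2.imwrite('pics/w2s.png',cv2.resize(imaging.camera('scene')['img'][140:240,155:290,::-1],(800,592),interpolation=cv2.INTER_CUBIC))
E
```

```text
t 6.55 ee [ 0.5509 -0.0692  0.4185] q [ 0.6649  0.2443 -0.7259  1.5981  0.1659  1.362  -0.3795] F [-5.3641 -2.8434 -1.1083] 0.024100425985847374 34.98659597709775
tool y ang -0.298724077106118 tool z [ 0.0001 -0.001  -1.    ]
move cm [-5.2562 -0.0413  0.0511]
```

View pics/w2s.png

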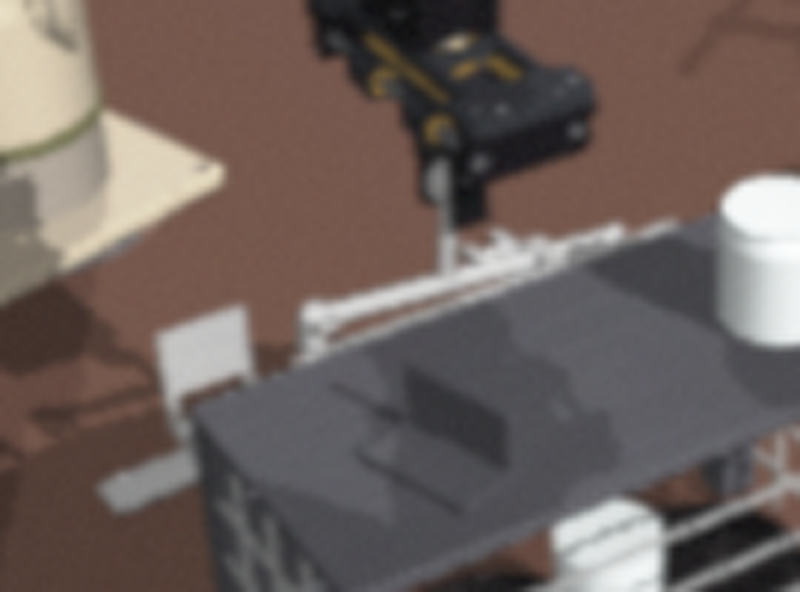

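The hook is clear of the keeper and the bolt is back at its stop. In the tool frame the hinge lies at about +14.4 cm along x and +2.5 cm along y from the knob, so each 0.03 rad of opening is dx 0.07, dy -0.43, spin 0.03.

Request:
{"method": "move_arm", "body": {"steps": [{"dx":-0.1,"dy":-0.1,"dz":0,"spin":0},{"dx":0.07,"dy":-0.43,"dz":0,"spin":0.03},{"dx":0.07,"dy":-0.43,"dz":0,"spin":0.03},{"dx":0.07,"dy":-0.43,"dz":0,"spin":0.03},{"dx":0.07,"dy":-0.43,"dz":0,"spin":0.03},{"dx":0,"dy":0,"dz":0,"spin":0},{"dx":0,"dy":0,"dz":0,"spin":0}]}}

```text
time: 7.35
ee_pos: [0.5344, -0.0608, 0.4184]
eef_rot: [0.838, 0.545, 0.0, 0.0]
ft_force: [2.4, -1.5, -4.0]
width: 0.0239
grip_force: 35.0
```

Forces are small and the gate follows. Continuing to about 0.36 rad.

Request:
{"method": "move_arm", "body": {"steps": [{"dx":0.07,"dy":-0.43,"dz":0,"spin":0.03},{"dx":0.07,"dy":-0.43,"dz":0,"spin":0.03},{"dx":0.07,"dy":-0.43,"dz":0,"spin":0.03},{"dx":0.07,"dy":-0.43,"dz":0,"spin":0.03},{"dx":0.07,"dy":-0.43,"dz":0,"spin":0.03},{"dx":0.07,"dy":-0.43,"dz":0,"spin":0.03},{"dx":0.07,"dy":-0.43,"dz":0,"spin":0.03},{"dx":0.07,"dy":-0.43,"dz":0,"spin":0.03},{"dx":0,"dy":0,"dz":0,"spin":0},{"dx":0,"dy":0,"dz":0,"spin":0},{"dx":0,"dy":0,"dz":0,"spin":0},{"dx":0,"dy":0,"dz":0,"spin":0}]}}

```text
time: 8.55
ee_pos: [0.5075, -0.0392, 0.4182]
eef_rot: [0.898, 0.441, -0.0, 0.0]
ft_force: [4.2, -1.9, -5.2]
width: 0.024
grip_force: 35.0
```

```bash
python3 goto.py .5509 -.0692 .254
python3 - <<'E'
from bench import imaging
import cv2,numpy as np
a=imaging.camera('scene')['img'][130:240,155:300,::-1]; b=imaging.camera('top')['img'][90:250,225:385,::-1]
z=lambda i:cv2.resize(i,(400,400),interpolation=cv2.INTER_CUBIC)
cv2.imwrite('pics/f.png',np.hstack([z(a),z(b)]))
E
```

```text
t 8.55 ee [ 0.5075 -0.0392  0.4182] q [ 0.6562  0.1246 -0.7158  1.7112  0.084   1.337  -0.7333] F [ 4.2433 -1.9375 -5.2441] 0.024016190050509943 34.979795487597585
tool y ang -0.6580455738270022 tool z [-0. -0. -1.]
move cm [0.2787 5.2669 0.0197]
```

View pics/f.png

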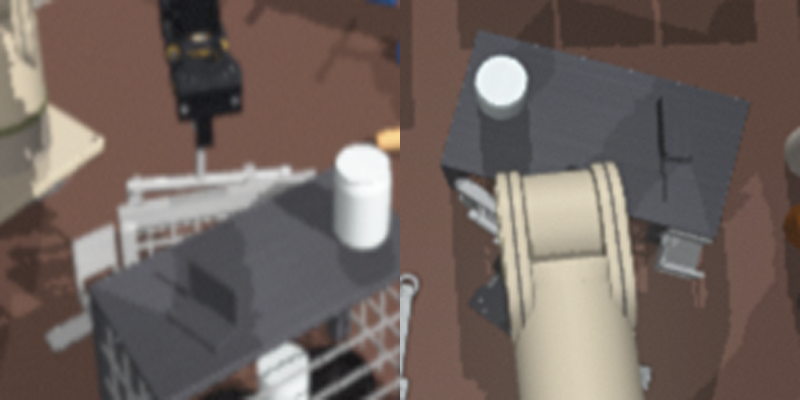

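The gate stands ajar, with its free edge at (125,240) in the left half. The knob is gripped, and the pull of about 4.6 N fits the spring at 0.36 rad. The tin and offcut haven't moved. Handing in.

```bash
python3 -c "
from bench import job
print(job.close_job())"
```

```text
the job is handed in; nothing more can be done
None
```

I lifted the bolt, drew it back over the lip to its stop and opened the gate to about 0.36 rad (21°), then handed in at about 8.7 s with the knob still held at 35 N; no verdict came back.

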